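Turn the two-sided sharpening stone over in its holder and lock it

ROBOT

A 6-joint arm with a two-finger parallel gripper is mounted at the origin on the work surface. World frame = base frame: x ahead of the robot, y to its left, z up, the work surface at z = 0. Lengths are in mm, angles in degrees, forces in N, time in s.
With the tool pointing down it reaches from about 350 to 850 mm from the base axis. Payload 8.1 kg.
Tool frame: the origin (TCP) lies between the finger pads; the fingertips stand 14 mm ahead of it and the grasp point (between the pads) lies 5 mm behind it; z points along the fingers, x is the direction in which the jaws open and shut, and the axes are right-handed (so a half turn about z gives the same grasp; the last joint's range is limited). The gripper opens to 85 mm and grips with 20 to 120 N. Pads are 22 mm wide; open, the fingers measure 114 mm over their backs; the gripper's body (76 mm by 85 mm) begins 54 mm behind the grasp point. The pads swing forward as they close: fully open they stand 13 mm farther back than shut.
Start: joints at [-75.195, 7.471, 85.268, -0, 87.261, -4.893], TCP at [202.26, -564.886, 245.292] pointing down, gripper open.
Joint ranges: [-169.43, 169.43], [-51.17, 129.36], [1.28, 143.12], [-76.62, 256.62], [0, 156.53], [-152.29, 152.29]. Speed limits (degrees/s): [136.94, 136.94, 159.86, 180, 180, 180].

INTERFACE

Orientations are given as [roll, pitch, yaw] about the fixed x, y, z axes, in that order (R = Rz(yaw) Ry(pitch) Rx(roll)).
In Python, from bench import r, vision, job gives the robot as it stands.
- The arm moves only by the tool send_rows, never from a script. Its arguments are lists of equal length, an entry for each row: "dp": the shift along the world's x, y, z in mm, a list of three; "rot": the turn, a rotation vector about the world's x, y, z in rad, a list of three. In form: {"dp": [[tx, ty, tz], ...], "rot": [[wx, wy, wz], ...]}. A call has 1 to 5 rows; each row is the pose to reach, as a shift and turn from the pose commanded when the call began; what a row does not reach only later rows make up. A row lasts 1/8 s, in which the tool goes at most 62.5 mm and 10.7 degrees, less where a joint would pass 70% of its speed; a pose out of reach is approached as far as the arm can. A call with a gripper value outside its range is refused whole. "jaw" is the finger opening in mm, from 0 to 85.4, set as the call begins (left out, the last holds). The fingers move at their own pace and stop on an object; "force" is the grip in N (left out, the last holds). Time passes only in rows, so rows that repeat a pose let the fingers close. It gives the time, the measured TCP pose, the force and the opening at its end, in the units of the state.
- r.sense(): the state, without advancing time (a new reading comes with each control period).
- vision.snapshot(name): name is "side" or "top"; returns a dict with "pixels" (400x640x3 uint8, red, green, blue), "depth" (400x640 float32, mm along the optical axis (not along the pixel's ray), 0 where there is no reading), "intrinsics" (3x3 intrinsics, pixels), "world_from_camera" (4x4, takes a point from camera to world coordinates). Camera axes: x right, y down, z forward; pixel columns grow to the right and rows downward; lengths in mm; the calibration is good to about 2 mm. A picture is of the moment at which its call begins.
- job.hand_in(): hands the job in, once; it reports no verdict.
The state is a dict: "time": time; "joint_pos": joint angles; "qd": joint speeds; "joint_efforts": joint torques, N m; "tool_pos": TCP position; "tcp_rot": TCP orientation; "ft_force": force on the tool from outside, world axes, zero at the start; "wrist_torque": the same for the moment, N m; "finger_gap": finger opening in mm.
Only numpy, scipy, OpenCV 4.12 (cv2) and the standard library are available. Lean on these libraries where they do the work, as an engineer would, in place of code of your own. Each camera call takes 0.05 s, during which the arm holds its last target.

TASK

The two-sided sharpening stone is clamped in its swivel holder with the grooved face up. Loosen the black wing knob, turn the stone right over about its long axis with the crank until the plain face is up and level, then tighten the knob firmly again so that the stone is locked there. Leave everything else on the bench where it is.

Things in the scene. Friction and masses are not known exactly. Their poses are not given: they have to be found in the camera images.
- holder: stone holder, fixed to the bench at a new place and yaw each time: grey drip tray 220 x 360 x 50 mm, across it a wooden bridge 88 x 470 mm, top 90 mm up, on it two bearing pillars at y = +-137 mm. Origin on the bench under its centre; y = long axis of stone and bridge, x points away from the robot. Crank at the -y end (robot's right), clamp knob on the +y pillar (left)
- bearing_top (a point): centre of the top of the left (+y) grey bearing pillar, 175 mm above the bench, under the knob; both pillars are 46 mm (x) by 30 mm (y) and equally high
- stone (a joint): angle (rad) of the stone in its cradle. 0: grooved face up and level, crank level towards the robot (holder's -x). 3.14: plain face up and level, crank level away from the robot. Grows as the crank goes up and over the top. Stops at -0.35 and 3.50, so level is not at a stop. Balanced: stays where left (friction 0.12 N m); locked it holds over 2 N m. Starts locked at -0.2 to 0.5
- stone_centre (a point): centre of the grey-brown two-sided stone (60 x 200 x 26 mm), on the turning axis 150 mm above the bench, in a steel cradle 84 mm wide (corners sweep a 44 mm radius). One face is cut with a grid of grooves, the other is plain. z: outward from the grooved face; y: the turning axis
- crank_grip (a point): middle of the crank's dark wooden grip, a round bar 16 mm across, 48 mm long, parallel to the turning axis and 50 mm from it, outside the right pillar, 194 mm from the holder's centre. It is solid with the crank and does not spin by itself. The crank arm, 8 mm thick, is at its inner end. Height above the bench: 150 mm with the crank level, 200 mm over the top
- clamp_knob (a joint): angle (rad) of the black wing knob on its vertical axis. 0: loose, bar along the stone's long axis. Grows clockwise seen from above = tightening. End stop 1.60, bar across the long axis. The clamp begins to grip the shaft at about 0.7 and holds firmly from 1.25 up. Takes 0.15 to 0.3 N m to turn and stays where left. Starts tight at 1.35 to 1.55
- knob_grip (a point): on the knob's axis, at the middle of its upright flat bar: 56 mm long, 13 mm thick, 26 mm high, on a round hub 26 mm across. 203 mm above the bench, 28 mm above the pillar's top, 13 mm below the bar's top. The point's y axis runs along the bar
- chef_knife: loose chef's knife lying flat, wooden handle 120 mm, blade 190 mm; origin under the bolster; stays where it is
- dressing_stone: loose small dressing stone, 55 x 30 x 26 mm block, lying on the bridge's left end beyond the knob's pillar (its top is 116 mm above the bench); origin under its centre; stays where it is
- bench_stone: loose bench stone in a rubber base, 75 x 225 x 38 mm; origin under its centre; stays where it is
- strop_paddle: loose wooden strop paddle with a leather face, 310 x 56 x 17 mm; origin under it, 170 mm from the handle's end; stays where it is
- rinse_bottle: loose white bottle, 60 mm across, 170 mm tall; origin under its centre; stays where it is
- scrub_brush: loose scrubbing brush with a round wooden handle, 200 mm long, about 30 mm high; origin under its centre; stays where it is
- spirit_level: loose aluminium spirit level standing on its long edge, 225 x 20 x 44 mm; origin under its centre; stays where it is
- enamel_bowl: loose white bowl, 124 mm across, 45 mm high; origin under its centre; stays where it is

How it is judged (in metres and radians):
On the way, in this order (a step that is already met when the one before it is completed fails the run):
1. the wing knob has been loosened (0.8 rad or less) (value of joint clamp_knob below 0.8 rad), for 0.1 s.
2. the stone has been turned over, plain face up and level within 0.09 rad (value of joint stone between 3.0516 and 3.2316 rad), for 0.2 s.
3. the knob is tight again (1.25 rad or more) with the stone still level (all of step 2 and value of joint clamp_knob above 1.25 rad), for 0.2 s.
At the end, for the whole second after the job is handed in: The stone rests with its plain face up, level within 0.09 rad (5 degrees), and the wing knob is tight (turned to 1.25 rad or more) (all of step 3 and velocity of joint stone between -0.05 and 0.05 rad/s); the robot touches nothing.
It fails at once if one of the other things on the bench is pushed more than 30 mm from its place (distance of any of chef_knife, dressing_stone, bench_stone, strop_paddle, rinse_bottle, scrub_brush, spirit_level, enamel_bowl from where it was at the start of the episode above 0.03 m).
It also fails if it takes over 64 s, if anything falls off the work surface, if the arm or the gripper's body presses on something with over 40 N, if the wrist force passes 120 N, or if a joint passes its speed limit or range.

## Working session

There is one attempt and no reset: what is moved stays moved. The work goes in short steps, Python scripts to look and compute and a tool call to move; the robot and the scene stay as the last step left them, time stands still between calls to the robot, and variables do not carry over. Pictures are saved under pics/ and viewed, and the job is handed in when it is done.

Besides the shell and the picture viewer there is one more tool, called after ">>>" by a JSON object that holds its "name" and its "arguments". send_rows: Moves the arm, as the interface text tells. Its arguments: {"type":"object","properties":{"dp":{"type":"array"},"rot":{"type":"array"},"jaw":{"type":"number"},"force":{"type":"number"}},"required":["dp","rot"]}

```bash
ls; mkdir -p pics
python3 - <<'E'
from bench import r, vision
import cv2,numpy as np,pickle
for n in("top","side"):
    s=vision.snapshot(n); pickle.dump(s,open(f"pics/{n}0.pkl","wb"))
    cv2.imwrite(f"pics/{n}0.png",s["pixels"][:,:,::-1]); print(n,s["intrinsics"],s["world_from_camera"].round(3))
print(r.sense())
E
```

```text
pics
top [[435.8553658    0.         322.3813437 ]
 [  0.         435.8553658  191.98865501]
 [  0.           0.           1.        ]] [[ 1.000000e-02 -9.940000e-01  1.090000e-01  3.966300e+02]
 [-1.000000e+00 -8.000000e-03  1.300000e-02 -4.687600e+01]
 [-1.200000e-02 -1.090000e-01 -9.940000e-01  1.478564e+03]
 [ 0.000000e+00  0.000000e+00  0.000000e+00  1.000000e+00]]
side [[376.60461553   0.         320.17023101]
 [  0.         376.60461553 208.46313186]
 [  0.           0.           1.        ]] [[-9.79000e-01 -1.12000e-01  1.70000e-01  3.34072e+02]
 [-2.03000e-01  5.55000e-01 -8.06000e-01  8.61969e+02]
 [-4.00000e-03 -8.24000e-01 -5.67000e-01  7.68357e+02]
 [ 0.00000e+00  0.00000e+00  0.00000e+00  1.00000e+00]]
{'time': 0.1, 'joint_pos': array([-7.51951990e+01,  7.51406533e+00,  8.53254707e+01, -7.15849775e-04,
        8.72608163e+01, -4.89340298e+00]), 'qd': array([-0.00422808, -0.03912148, -0.1925383 , -0.09248532, -0.02971716,
       -0.04400295]), 'joint_efforts': array([ 2.34022038e-03, -5.70950675e+01, -5.01942873e+01, -1.64585613e-04,
        8.00188689e-03,  1.45262140e-05]), 'tool_pos': array([ 202.12767893, -564.40981712,  244.29176644]), 'tcp_rot': array([-1.79992152e+02,  1.00047521e-01, -7.03017543e+01]), 'ft_force': array([ 0.95172251, -0.18249103, -0.13807003]), 'wrist_torque': array([-0.00326328, -0.02269092,  0.04234381]), 'finger_gap': 85.2230859937453}
```

View pics/top0.png

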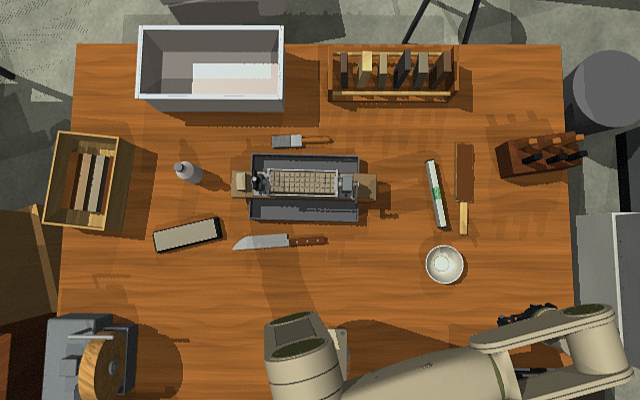

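View pics/side0.png

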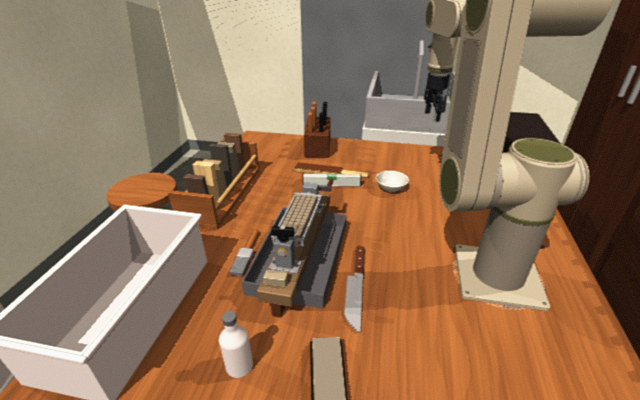

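The top view shows the holder around pixel (305,187), with the knob at about (258,183) and the crank at about (365,190). Next I'll zoom in and use depth.

```bash
cat > h.py <<'E'
import numpy as np,cv2,pickle
def world(s):
    K=s["intrinsics"];T=s["world_from_camera"];d=s["depth"]
    v,u=np.mgrid[0:400,0:640]
    P=np.stack([(u-K[0,2])/K[0,0]*d,(v-K[1,2])/K[1,1]*d,d],-1)
    return P@T[:3,:3].T+T[:3,3]
def ray(s,u,v,z):
    K=s["intrinsics"];T=s["world_from_camera"]
    w=T[:3,:3]@np.array([(u-K[0,2])/K[0,0],(v-K[1,2])/K[1,1],1.])
    c=T[:3,3];return c+w*(z-c[2])/w[2]
def crop(s,box,k,name):
    u0,v0,u1,v1=box
    cv2.imwrite(name,cv2.resize(s["pixels"][v0:v1,u0:u1,::-1],None,fx=k,fy=k,interpolation=cv2.INTER_CUBIC))
E
python3 - <<'E'
from h import *
s=pickle.load(open("pics/top0.pkl","rb"));crop(s,(225,145,405,230),4,"pics/topz.png")
q=pickle.load(open("pics/side0.pkl","rb"));crop(q,(230,170,360,320),4,"pics/sidez.png")
W=world(s)
sub=W[150:230,225:405]
for lo,hi in((85,95),(168,182),(205,225),(110,121)):
    m=((sub[...,2]>lo)&(sub[...,2]<hi)&(s["depth"][150:230,225:405]>0)).astype(np.uint8)
    n,l,st,c=cv2.connectedComponentsWithStats(m)
    for i in range(1,n):
        if st[i,4]>6:
            p=sub[l==i]; print(lo,hi,st[i],p.mean(0).round(1),p.min(0).round(),p.max(0).round())
m=(sub[...,2]>85)&(sub[...,2]<95)
p=sub[m][:,:2].astype(np.float32);print(cv2.minAreaRect(p))
E
```

```text
85 95 [  6  20 124  30 615] [553.1 138.2  90.2] [ 526. -130.   85.] [619. 268.  95.]
85 95 [32 21  7  1  7] [615.  173.7  90.4] [614. 164.  86.] [616. 183.  95.]
85 95 [46 21 15  1 15] [615.6 115.7  89.5] [615.  93.  87.] [616. 139.  92.]
85 95 [62 21  9  1  9] [616.   73.7  89.1] [615.  61.  87.] [616.  86.  91.]
85 95 [83 22 14  1 14] [613.1  -2.2  90.2] [612. -23.  85.] [614.  19.  95.]
85 95 [99 22 12  2 13] [613.6 -51.9  88.1] [611. -68.  85.] [614. -33.  93.]
85 95 [113  23   8   8  25] [600.  -84.6  91.2] [ 587. -100.   86.] [611. -78.  95.]
85 95 [122  23  30  28 480] [ 573.7 -168.5   90.5] [ 524. -200.   85.] [ 612. -107.   95.]
85 95 [113  36   4   4   9] [564.  -81.7  93.3] [558. -88.  91.] [568. -78.  95.]
85 95 [113  40   4   3   7] [551.  -83.2  92.3] [549. -88.  89.] [556. -78.  94.]
85 95 [45 42 65  3 95] [544.7  33.4  90.5] [542. -65.  86.] [548. 140.  95.]
168 182 [32 23  5 15 43] [575.6 160.2 175.2] [553. 156. 170.] [596. 169. 182.]
168 182 [117  25  11  16 150] [ 569.5 -103.   175. ] [ 546. -118.  168.] [592. -88. 182.]
168 182 [27 32  2  6  7] [559.2 183.1 174.7] [553. 180. 171.] [568. 184. 179.]
205 225 [27 19  6 19 90] [574.  169.6 215.3] [548. 162. 208.] [602. 178. 221.]
110 121 [ 11  22  10  18 167] [580.5 230.6 116. ] [553. 215. 110.] [608. 246. 121.]
((571.8839111328125, 33.67823791503906), (468.98876953125, 88.26908874511719), 89.13412475585938)
```

View pics/topz.png

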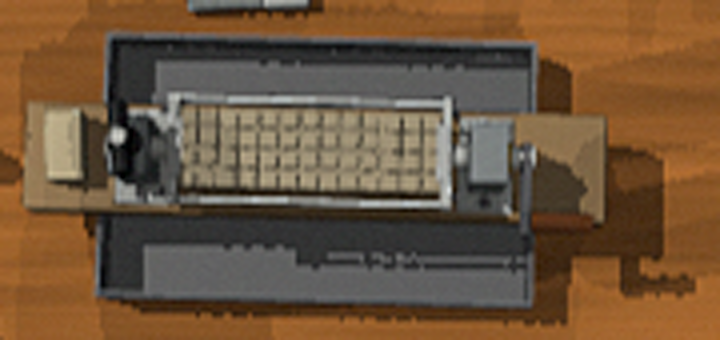

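View pics/sidez.png

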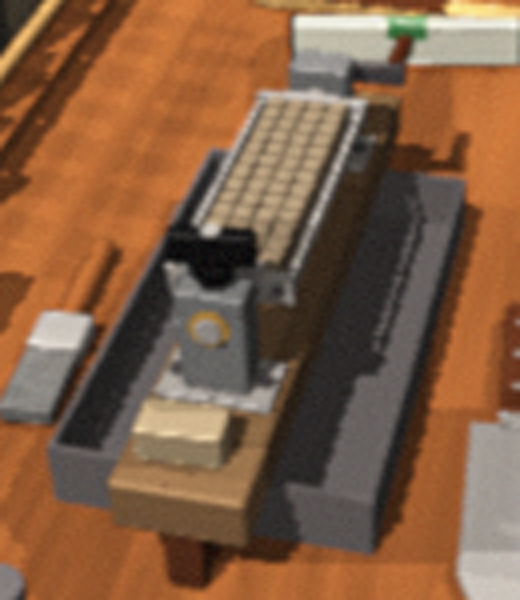

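```bash
cat >> h.py <<'E'
C=np.array([571.9,33.7]);Y=-0.87
def holder(P):
    a=np.radians(Y);d=P[...,:2]-C
    return np.stack([d[...,0]*np.cos(a)+d[...,1]*np.sin(a),-d[...,0]*np.sin(a)+d[...,1]*np.cos(a),P[...,2]],-1)
def stone(s):
    H=holder(world(s));m=(abs(H[...,1])<90)&(abs(H[...,0])<34)&(H[...,2]>125)&(H[...,2]<200)&(s["depth"]>0)
    p=H[m];A=np.c_[p[:,0],p[:,1],np.ones(len(p))]
    for _ in range(4):
        k=np.linalg.lstsq(A,p[:,2],rcond=None)[0];e=p[:,2]-A@k;g=abs(e)<6;p=p[g];A=A[g]
    return k,len(p),e.std(),p[:,2].mean()
def knob(s):
    H=holder(world(s));m=(abs(H[...,1]-137)<40)&(abs(H[...,0])<40)&(H[...,2]>207)&(H[...,2]<222)
    return cv2.minAreaRect(H[m][:,:2].astype(np.float32)),m.sum()
def crank(s):
    H=holder(world(s));m=(H[...,1]<-172)&(H[...,1]>-218)&(abs(H[...,0])<75)&(H[...,2]>105)
    p=H[m];return p.mean(0).round(1),p.min(0).round(1),p.max(0).round(1),len(p)
E
python3 - <<'E'
from h import *
for n in("top","side"):
    s=pickle.load(open(f"pics/{n}0.pkl","rb"))
    print(n,stone(s),knob(s),crank(s))
E
```

```text
top (array([-1.15849950e-02, -3.79116354e-03,  1.62325053e+02]), 1059, np.float64(2.7160215160553194), np.float64(162.32512889628285)) (((0.6458988189697266, 136.3464813232422), (54.77019119262695, 12.795904159545898), 8.349396705627441), np.int64(90)) (array([ -51.2, -194.3,  158.1]), array([ -57.6, -218. ,  151. ]), array([ -44.2, -172.1,  165.6]), 76)
side (array([-9.18734655e-03, -1.09116967e-03,  1.61735557e+02]), 711, np.float64(1.8298111580219265), np.float64(161.7670817712149)) (((-1.250558853149414, 138.5285186767578), (56.560829162597656, 14.536417007446289), 8.566914558410645), np.int64(124)) (array([ -53.3, -193.4,  157.2]), array([ -59.4, -214.9,  149.7]), array([ -44.2, -173.3,  161.4]), 35)
```

>>> {"name": "send_rows", "arguments": {"dp": [[25,50,17],[50,100,34],[75,150,51],[100,200,68],[125,250,86]], "rot": [[0,0,-0.04],[0,0,-0.08],[0,0,-0.12],[0,0,-0.16],[0,0,-0.213]], "jaw": 50, "force": 60}}

```text
time: 0.72
tool_pos: [327.6, -313.1, 331.4]
tcp_rot: [180.0, 0.0, -82.6]
ft_force: [0.6, -1.8, -0.8]
finger_gap: 50.3
```

>>> {"name": "send_rows", "arguments": {"dp": [[25,50,0],[50,100,0],[75,150,0],[100,200,0],[125,250,0]], "rot": [[0,0,0],[0,0,0],[0,0,0],[0,0,0],[0,0,0]]}}

```text
time: 1.35
tool_pos: [452.6, -63.0, 331.1]
tcp_rot: [180.0, -0.0, -82.5]
ft_force: [0.2, -0.6, 0.3]
finger_gap: 50.3
```

>>> {"name": "send_rows", "arguments": {"dp": [[25,50,0],[50,100,0],[75,150,0],[100,200,0],[122,235,0]], "rot": [[0,0,0],[0,0,0],[0,0,0],[0,0,0],[0,0,0]]}}

```text
time: 1.98
tool_pos: [574.5, 172.5, 330.5]
tcp_rot: [179.9, 0.0, -82.4]
ft_force: [-0.0, 0.1, 1.0]
finger_gap: 50.0
```

>>> {"name": "send_rows", "arguments": {"dp": [[0,-1,-35],[-0.5,-1.5,-70],[-0.5,-1.5,-100],[-0.5,-1.5,-123],[-0.5,-1.5,-123]], "rot": [[0,0,0],[0,0,0],[0,0,0],[0,0,0],[0,0,0]]}}

```text
time: 2.6
tool_pos: [572.0, 168.3, 205.3]
tcp_rot: [179.7, -0.0, -82.5]
ft_force: [-0.6, 0.2, 0.7]
finger_gap: 49.8
```

>>> {"name": "send_rows", "arguments": {"dp": [[0,0,0],[0,0,0],[0,0,0],[0,0,0]], "rot": [[0,0,0],[0,0,0],[0,0,0],[0,0,0]], "jaw": 0, "force": 60}}

```text
time: 3.1
tool_pos: [574.2, 171.5, 210.5]
tcp_rot: [-179.8, 0.2, -82.4]
ft_force: [-2.1, 10.9, 2.8]
finger_gap: 11.6
```

>>> {"name": "send_rows", "arguments": {"dp": [[0,0,0],[0,0,0],[0,0,0],[0,0,0],[0,0,0]], "rot": [[0,0,0.13],[0,0,0.28],[0,0,0.43],[0,0,0.58],[0,0,0.73]]}}

```text
time: 3.72
tool_pos: [574.2, 171.9, 210.5]
tcp_rot: [-179.7, 0.1, -40.3]
ft_force: [-3.4, 13.0, 2.2]
finger_gap: 12.1
```

>>> {"name": "send_rows", "arguments": {"dp": [[0,0,0],[0,0,0],[0,0,0],[0,0,0],[0,0,0]], "rot": [[0,0,0.15],[0,0,0.3],[0,0,0.45],[0,0,0.58],[0,0,0.58]]}}

```text
time: 4.35
tool_pos: [573.9, 172.1, 210.5]
tcp_rot: [-179.7, -0.1, -7.2]
ft_force: [-3.6, 13.2, 3.3]
finger_gap: 11.7
```

>>> {"name": "send_rows", "arguments": {"dp": [[0,0,0],[0,0,0],[0,0,20],[0,0,70],[0,0,120]], "rot": [[0,0,0],[0,0,0],[0,0,0],[0,0,0],[0,0,0]], "jaw": 40}}

```text
time: 4.97
tool_pos: [573.7, 168.2, 331.1]
tcp_rot: [-180.0, -0.0, -7.5]
ft_force: [0.6, 0.2, 0.4]
finger_gap: 39.8
```

Run:
```python
from h import *
from bench import r,vision
for n in("side",):
    s=vision.snapshot(n); print(stone(s),knob(s),crank(s)); crop(s,(200,120,400,320),3,"pics/side1.png")
print(r.sense()["joint_pos"].round(1),r.sense()["tool_pos"])
```

```text
(array([-8.59974884e-03,  1.44174246e-03,  1.61785396e+02]), 712, np.float64(1.7688183749549926), np.float64(161.82849498798143)) (((-2.2431063652038574, 138.51881408691406), (57.65021514892578, 13.952563285827637), 83.43109130859375), np.int64(103)) (array([ -53.1, -194.2,  156.7]), array([ -59.6, -215.6,  146.9]), array([ -44.7, -172.1,  162.1]), 34)
[11.4  5.7 77.3 -0.  96.2 18.9] [575.77004187 168.67505152 340.24182496]
```

View pics/side1.png

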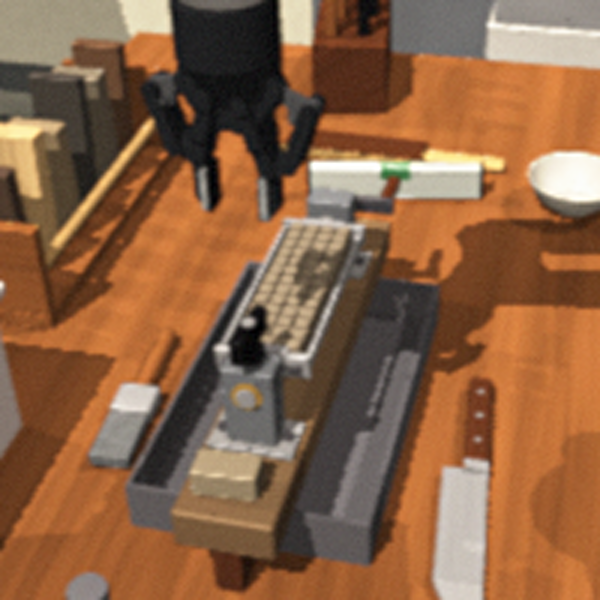

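>>> {"name": "send_rows", "arguments": {"dp": [[-8,-60,0],[-18,-120,0],[-28,-180,0],[-38,-240,0],[-48,-300,0]], "rot": [[0,0,0.02],[0,0,0.05],[0,0,0.08],[0,0,0.114],[0,0,0.114]]}}

```text
time: 5.65
tool_pos: [525.3, -133.6, 330.1]
tcp_rot: [179.9, -0.1, -0.9]
ft_force: [0.1, 0.4, -1.4]
finger_gap: 39.7
```

>>> {"name": "send_rows", "arguments": {"dp": [[-7.2,-31,0],[-7.2,-31,-40],[-7.2,-31,-80],[-7.2,-31,-120],[-7.2,-31,-120]], "rot": [[0,0,0],[0,0,0],[0,0,0],[0,0,0],[0,0,0]]}}

```text
time: 6.28
tool_pos: [516.6, -161.9, 206.0]
tcp_rot: [-179.9, 0.3, -0.9]
ft_force: [-0.2, -0.3, 0.1]
finger_gap: 39.9
```

Run:
```python
from h import *
from bench import r,vision
for n in("side","top"):
    s=vision.snapshot(n); crop(s,(300,120,420,220) if n=="side" else (320,120,440,220),5,f"pics/{n}2.png")
print(r.sense()["tool_pos"],r.sense()["tcp_rot"])
```

```text
[ 519.11783903 -162.78037314  210.32256246] [ 1.79960957e+02 -8.52266441e-02 -9.29904616e-01]
```

View pics/side2.png

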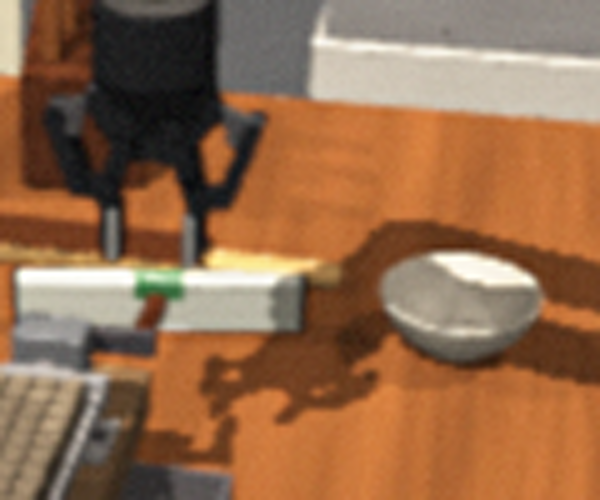

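View pics/top2.png

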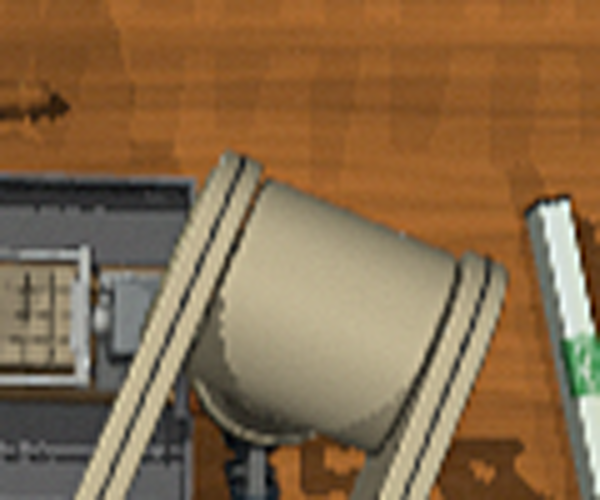

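The side view shows the open fingers at (112,235) and (190,240), either side of the grip at (150,310). I'll descend and close.

>>> {"name": "send_rows", "arguments": {"dp": [[0,0,-20],[0,0,-42],[0,0,-63],[0,0,-63]], "rot": [[0,0,0],[0,0,0],[0,0,0],[0,0,0]]}}

```text
time: 6.88
tool_pos: [517.7, -162.0, 143.8]
tcp_rot: [-179.9, 0.1, -0.9]
ft_force: [-0.4, 0.6, 0.1]
finger_gap: 40.0
```

>>> {"name": "send_rows", "arguments": {"dp": [[0,0,0],[0,0,0],[0,0,0],[0,0,0]], "rot": [[0,0,0],[0,0,0],[0,0,0],[0,0,0]], "jaw": 0, "force": 50}}

```text
time: 7.38
tool_pos: [517.9, -162.7, 146.2]
tcp_rot: [180.0, 0.1, -0.9]
ft_force: [-7.3, -0.2, 2.6]
finger_gap: 14.5
```

Run:
```python
from h import *
from bench import r
s=r.sense();print(s["tool_pos"],s["ft_force"],s["finger_gap"],s["time"])
```

```text
[ 517.89839958 -162.66844776  146.23987637] [-7.34472353 -0.21340405  2.58254607] 14.481698200965214 7.375
```

>>> {"name": "send_rows", "arguments": {"dp": [[0.4,0,10.4],[3.6,-0.1,20.3],[8.8,-0.1,29.4],[15.8,-0.2,37.2],[24.3,-0.4,43.3]], "rot": [[0,0,0],[0,0,0],[0,0,0],[0,0,0],[0,0,0]]}}

```text
time: 8.0
tool_pos: [536.9, -163.1, 190.2]
tcp_rot: [-180.0, 0.8, -1.0]
ft_force: [-46.2, 2.5, 34.2]
finger_gap: 14.1
```

Run:
```python
from h import *
from bench import r,vision
for n in("side","top"):
    s=vision.snapshot(n); crop(s,(270,120,400,250) if n=="side" else (240,130,400,230),4,f"pics/{n}3.png")
    print(stone(s),crank(s))
q=r.sense();print(q["tool_pos"],q["tcp_rot"],q["ft_force"],q["wrist_torque"])
```

```text
(array([-6.04634696e-01,  1.63401720e-02,  1.66467356e+02]), 320, np.float64(3.0738774045098207), np.float64(175.09396157215662)) (array([ -35.6, -186.5,  308.9]), array([ -74.9, -215.8,  174.3]), array([  31.6, -172. ,  586.7]), 1210)
(array([-9.60205606e-01,  5.48712005e-03,  1.66786017e+02]), 632, np.float64(3.0930164384778087), np.float64(167.5213702872239)) (array([ -36.2, -193.8,  548.3]), array([ -75. , -217.9,  195. ]), array([  28.2, -172. ,  593.5]), 1161)
[ 538.9392519  -163.12644764  192.29780951] [179.98684275   0.54838709  -0.95302509] [-39.17293654   2.32797576  28.83176311] [ 5.23445377e-01  6.85698687e+00 -1.45595961e-03]
```

View pics/side3.png

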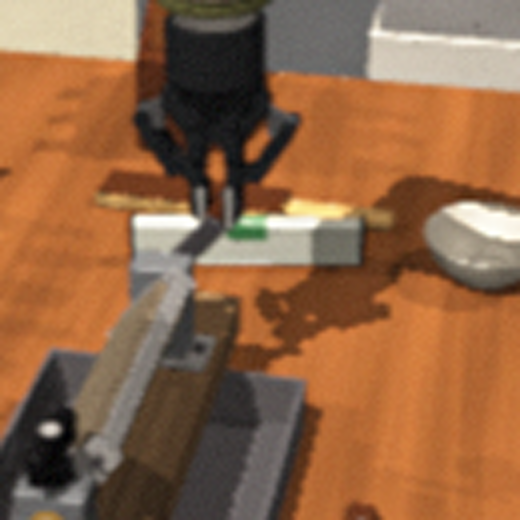

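>>> {"name": "send_rows", "arguments": {"dp": [[0,0,0],[0,0,0],[0,0,0]], "rot": [[0,0,0],[0,0,0],[0,0,0]], "jaw": 0, "force": 20}}

```text
time: 8.48
tool_pos: [538.9, -163.1, 192.3]
tcp_rot: [180.0, 0.5, -1.0]
ft_force: [-36.4, 3.9, 27.7]
finger_gap: 14.2
```

>>> {"name": "send_rows", "arguments": {"dp": [[0,0,0],[0,0,0],[0,0,0]], "rot": [[0,0,0],[0,0,0],[0,0,0]], "jaw": 45}}

```text
time: 8.85
tool_pos: [543.6, -162.8, 189.4]
tcp_rot: [180.0, -0.1, -0.9]
ft_force: [0.2, -0.1, 0.2]
finger_gap: 45.0
```

Run:
```python
from h import *
from bench import r,vision
for n in("side","top"):
    s=vision.snapshot(n); crop(s,(270,120,400,250) if n=="side" else (240,130,400,230),4,f"pics/{n}4.png")
    H=holder(world(s));k=(s["depth"]>0)&(abs(H[...,1])<80)&(abs(H[...,0])<60)&(H[...,2]>105)&(H[...,2]<205)
    p=H[k];print(n,stone(s)[0],len(p))
    # cross-section: top surface profile
    for x in range(-45,46,6):
        a=p[abs(p[:,0]-x)<3]; print(x,len(a),np.median(a[:,2]).round(1) if len(a) else None,end='; ')
    print()
q=r.sense();print(q["tool_pos"],q["tcp_rot"],q["ft_force"],q["wrist_torque"],q["finger_gap"])
```

```text
side [-6.12716938e-01  2.02928828e-02  1.68118903e+02] 446
-45 0 None; -39 0 None; -33 4 180.1; -27 128 180.6; -21 83 185.6; -15 36 177.8; -9 72 179.8; -3 27 174.4; 3 29 166.2; 9 24 156.0; 15 15 149.4; 21 21 141.3; 27 7 133.8; 33 0 None; 39 0 None; 45 0 None; 
top [-9.69906206e-01  4.41653283e-05  1.66680338e+02] 856
-45 0 None; -39 0 None; -33 0 None; -27 87 182.1; -21 114 185.5; -15 83 180.0; -9 111 179.4; -3 87 177.8; 3 83 167.2; 9 81 159.3; 15 80 152.3; 21 79 142.9; 27 51 135.0; 33 0 None; 39 0 None; 45 0 None; 
[ 543.19814431 -162.69509264  188.80879887] [ 1.79999639e+02 -2.96280484e-02 -9.03443209e-01] [0.44006383 0.18163745 0.37308655] [0.01297774 0.01071157 0.03701531] 44.8580375250671
```

View pics/side4.png

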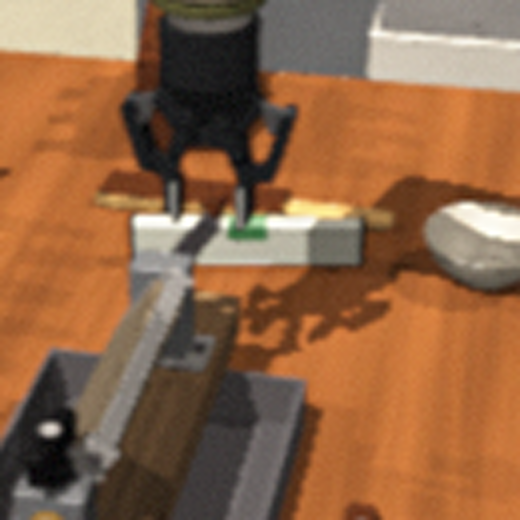

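View pics/top4.png

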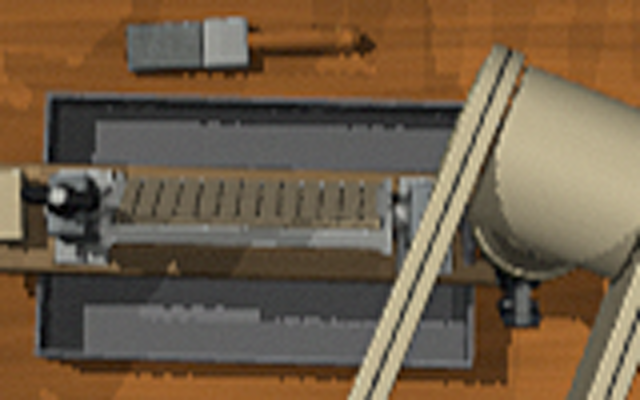

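The stone stands at about 55° and the fingers straddle the crank. Clamping it made it bind, so I'll push it with a loose cage around the bar instead.

>>> {"name": "send_rows", "arguments": {"dp": [[0,0,0],[0,0,0],[4.6,0,-0.3],[10.5,0,3],[16.7,0,4.7]], "rot": [[0,0,0],[0,0,0],[0,0,0],[0,0,0],[0,0,0]], "jaw": 24}}

```text
time: 9.57
tool_pos: [559.1, -163.0, 193.7]
tcp_rot: [180.0, 0.1, -0.9]
ft_force: [-4.7, 0.8, 3.4]
finger_gap: 23.8
```

>>> {"name": "send_rows", "arguments": {"dp": [[6,0,1.2],[13,0,1.7],[19.5,-0.5,1.2],[25.8,-0.5,0],[32,-0.5,-2.5]], "rot": [[0,0,0],[0,0,0],[0,0,0],[0,0,0],[0,0,0]]}}

```text
time: 10.2
tool_pos: [592.1, -163.3, 190.6]
tcp_rot: [180.0, -0.0, -0.9]
ft_force: [-2.4, 0.5, 1.9]
finger_gap: 23.8
```

>>> {"name": "send_rows", "arguments": {"dp": [[5.9,0,-2.5],[13,0,-7.5],[19.2,0,-13.7],[22,0,-17],[22,0,-17]], "rot": [[0,0,0],[0,0,0],[0,0,0],[0,0,0],[0,0,0]]}}

```text
time: 10.82
tool_pos: [613.7, -163.1, 173.1]
tcp_rot: [-180.0, 0.0, -0.9]
ft_force: [-0.0, 0.1, -0.6]
finger_gap: 24.4
```

>>> {"name": "send_rows", "arguments": {"dp": [[0,0,25],[0,0,55],[2.5,0,60],[2.5,0,60],[2.5,0,60]], "rot": [[0,0,0],[0,0,0],[0,0,0],[0,0,0],[0,0,0]], "jaw": 0}}

```text
time: 11.45
tool_pos: [616.0, -163.1, 233.1]
tcp_rot: [-180.0, 0.0, -0.9]
ft_force: [-0.8, 0.2, -0.3]
finger_gap: 0.1
```

```bash
cat >> h.py <<'E'
def prof(s):
    H=holder(world(s));k=(s["depth"]>0)&(abs(H[...,1])<80)&(abs(H[...,0])<60)&(H[...,2]>105)&(H[...,2]<205)
    p=H[k]
    for x in range(-45,46,6):
        a=p[abs(p[:,0]-x)<3]; print(x,len(a),np.median(a[:,2]).round(1) if len(a) else None,end='; ')
    print()
E
python3 - <<'E'
from h import *
from bench import r,vision
for n in("side","top"):
    s=vision.snapshot(n); crop(s,(270,120,400,250) if n=="side" else (240,130,400,230),4,f"pics/{n}5.png")
    print(n,stone(s));prof(s)
q=r.sense();print(q["tool_pos"],q["ft_force"],q["finger_gap"])
E
```

```text
side (array([ 8.25503404e-01, -2.56318480e-03,  1.66528530e+02]), 755, np.float64(2.166664495825517), np.float64(159.10492783719369))
-45 0 None; -39 0 None; -33 88 128.2; -27 126 141.7; -21 99 148.4; -15 100 154.6; -9 94 160.3; -3 106 166.3; 3 96 171.9; 9 81 177.5; 15 33 176.0; 21 82 180.9; 27 56 177.6; 33 14 174.9; 39 0 None; 45 0 None; 
top (array([ 7.60672281e-01, -2.99855369e-03,  1.65235225e+02]), 903, np.float64(2.7970051399670046), np.float64(162.7165956330976))
-45 0 None; -39 0 None; -33 64 129.6; -27 128 141.8; -21 104 147.7; -15 115 154.1; -9 119 159.4; -3 121 166.1; 3 117 171.5; 9 115 177.2; 15 93 178.3; 21 115 174.4; 27 102 181.7; 33 56 176.2; 39 0 None; 45 0 None; 
[ 615.76850831 -163.11821474  232.84031675] [ 1.52016996 -0.54683006 -0.43778591] -0.0390222473041261
```

View pics/side5.png

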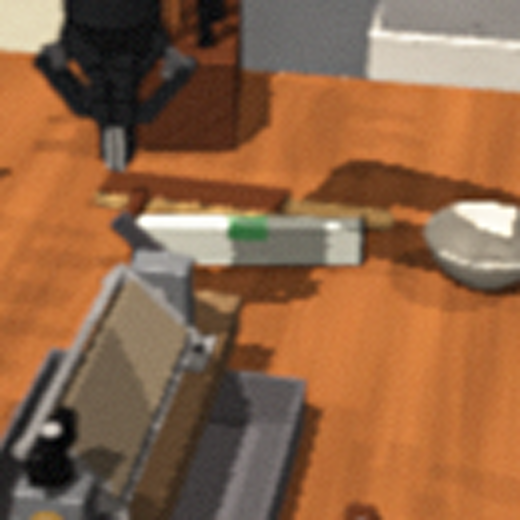

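The plain face shows and is about 45° short of level. The closed fingertips will press the crank down.

>>> {"name": "send_rows", "arguments": {"dp": [[-10,0,-15],[-9,0,-26],[-5,0,-33],[-1,0,-41],[1,0,-49]], "rot": [[0,0,0],[0,0,0],[0,0,0],[0,0,0],[0,0,0]]}}

```text
time: 12.18
tool_pos: [619.3, -163.5, 186.2]
tcp_rot: [179.9, -0.3, -0.9]
ft_force: [3.5, 0.5, 4.2]
finger_gap: -0.1
```

>>> {"name": "send_rows", "arguments": {"dp": [[1,0,-5],[1,0,-8.5],[1,0,-8.5],[1,0,-8.5]], "rot": [[0,0,0],[0,0,0],[0,0,0],[0,0,0]]}}

```text
time: 12.68
tool_pos: [617.3, -163.2, 175.6]
tcp_rot: [-180.0, 0.1, -0.9]
ft_force: [-0.2, 0.4, -0.2]
finger_gap: 0.0
```

Run:
```python
from h import *
from bench import r,vision
for n in("side","top"):
    s=vision.snapshot(n); crop(s,(270,120,400,250) if n=="side" else (240,130,400,230),4,f"pics/{n}6.png")
    print(n,stone(s));prof(s)
q=r.sense();print(q["tool_pos"],q["ft_force"],q["finger_gap"])
```

```text
side (array([8.14790952e-02, 8.72240639e-05, 1.62657295e+02]), 765, np.float64(1.3077572558234174), np.float64(162.23090074097394))
-45 36 152.0; -39 55 153.1; -33 97 153.7; -27 82 160.5; -21 70 161.3; -15 80 161.7; -9 69 162.3; -3 71 162.3; 3 73 162.9; 9 61 163.5; 15 57 163.9; 21 55 164.2; 27 34 164.2; 33 51 155.1; 39 49 159.0; 45 0 None; 
top (array([ 7.05248903e-02, -3.08990506e-04,  1.63693824e+02]), 1135, np.float64(2.468932820069601), np.float64(163.6316611988835))
-45 0 None; -39 73 155.0; -33 25 161.2; -27 99 161.6; -21 109 162.7; -15 96 162.5; -9 104 163.1; -3 103 163.3; 3 106 163.4; 9 105 164.9; 15 105 164.9; 21 107 165.4; 27 87 165.7; 33 0 None; 39 80 159.3; 45 0 None; 
[ 617.5349902  -163.19255647  175.81478019] [ 0.07689693 -0.17996819  1.11414817] -0.09699059537756907
```

View pics/side6.png

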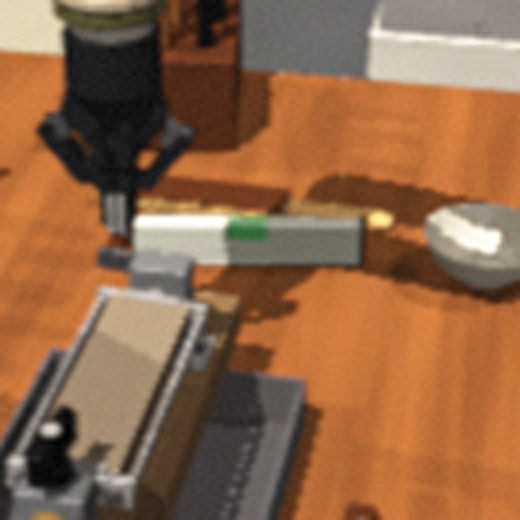

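>>> {"name": "send_rows", "arguments": {"dp": [[0,0,-1],[0,0,-2],[0,0,-3],[0,0,-3.7],[0,0,-3.7]], "rot": [[0,0,0],[0,0,0],[0,0,0],[0,0,0],[0,0,0]]}}

```text
time: 13.4
tool_pos: [618.3, -163.3, 172.7]
tcp_rot: [180.0, -0.0, -0.9]
ft_force: [1.9, 0.7, 1.3]
finger_gap: 0.0
```

Run:
```python
from h import *
from bench import r,vision
for n in("side","top"):
    s=vision.snapshot(n)
    print(n,stone(s));prof(s)
q=r.sense();print(q["tool_pos"],q["ft_force"],q["finger_gap"])
```

```text
side (array([2.37627176e-02, 7.91035972e-04, 1.62605965e+02]), 748, np.float64(1.2910051767729966), np.float64(162.486323056626))
-45 40 151.3; -39 55 155.5; -33 115 152.3; -27 75 162.4; -21 77 162.8; -15 66 162.3; -9 74 162.6; -3 73 162.5; 3 66 162.9; 9 56 162.9; 15 56 162.8; 21 54 162.7; 27 39 163.0; 33 36 152.4; 39 57 156.1; 45 0 None; 
top (array([1.07601240e-02, 7.24578997e-04, 1.63478553e+02]), 1123, np.float64(2.445097530584533), np.float64(163.47439505554934))
-45 0 None; -39 84 156.6; -33 12 160.5; -27 129 162.8; -21 94 163.4; -15 108 162.8; -9 102 163.7; -3 99 163.2; 3 108 163.5; 9 101 163.7; 15 98 163.8; 21 101 163.6; 27 104 163.4; 33 0 None; 39 92 156.9; 45 0 None; 
[ 618.25671317 -163.29666138  172.68555399] [1.27963999 0.0892056  0.28897988] -0.10162193655952535
```

The stone is level within about 0.02 rad. I'll go back to the knob.

>>> {"name": "send_rows", "arguments": {"dp": [[0,0,50],[0,0,105],[0,0,155],[-8,55,155],[-16,112,155]], "rot": [[0,0,0],[0,0,0],[0,0,0],[0,0,-0.06],[0,0,-0.114]], "jaw": 50, "force": 60}}

```text
time: 14.12
tool_pos: [602.0, -50.8, 328.2]
tcp_rot: [180.0, -0.1, -7.7]
ft_force: [0.1, 0.7, 0.2]
finger_gap: 50.2
```

>>> {"name": "send_rows", "arguments": {"dp": [[-8,60,0],[-16,120,0],[-24,180,0],[-28,222.4,0],[-28,222.4,0]], "rot": [[0,0,0],[0,0,0],[0,0,0],[0,0,0],[0,0,0]]}}

```text
time: 14.75
tool_pos: [573.1, 174.1, 327.1]
tcp_rot: [-180.0, 0.1, -7.2]
ft_force: [0.9, -0.1, -0.5]
finger_gap: 49.8
```

Run:
```python
from h import *
from bench import r,vision
for n in("side",):
    s=vision.snapshot(n)
    print(n,stone(s),knob(s));prof(s)
    crop(s,(200,120,400,320),3,"pics/side7.png")
q=r.sense();print(q["tool_pos"],q["tcp_rot"],q["finger_gap"])
```

```text
side (array([ 2.64836808e-02, -1.14099800e-03,  1.62614960e+02]), 757, np.float64(1.316174471663606), np.float64(162.48257716350983)) (((-1.526996374130249, 138.813720703125), (56.82148742675781, 12.89736557006836), 83.83099365234375), np.int64(102))
-45 39 151.2; -39 55 155.2; -33 113 153.0; -27 80 162.5; -21 73 162.5; -15 68 162.4; -9 73 162.7; -3 78 162.7; 3 62 162.6; 9 65 163.2; 15 50 163.0; 21 53 162.9; 27 40 162.8; 33 40 153.3; 39 54 156.1; 45 0 None; 
[573.55676753 172.23049218 327.13263214] [ 1.79965817e+02  4.35238876e-02 -7.29691771e+00] 49.83763459217323
```

View pics/side7.png

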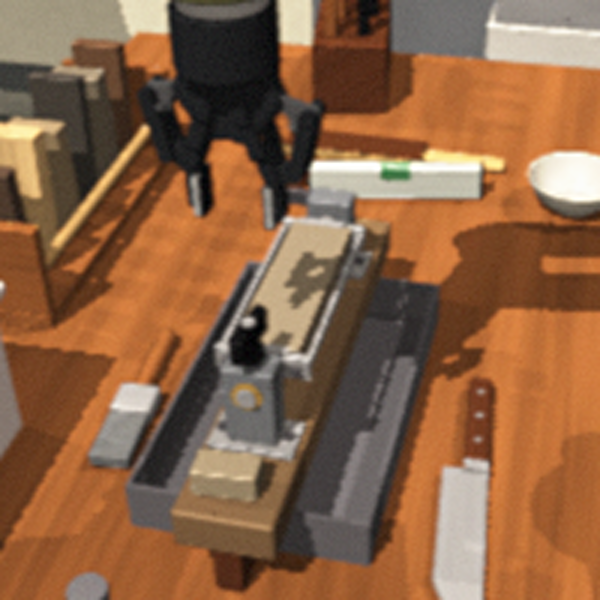

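>>> {"name": "send_rows", "arguments": {"dp": [[0,1,-35],[0,1,-70],[0,1,-100],[0,1,-118],[0,1,-118]], "rot": [[0,0,0],[0,0,0],[0,0,0],[0,0,0],[0,0,0]]}}

```text
time: 15.42
tool_pos: [573.4, 171.0, 208.0]
tcp_rot: [179.9, 0.2, -7.5]
ft_force: [0.1, 0.4, -0.4]
finger_gap: 49.6
```

>>> {"name": "send_rows", "arguments": {"dp": [[0,0,0],[0,0,0],[0,0,0],[0,0,0]], "rot": [[0,0,0],[0,0,0],[0,0,0],[0,0,0]], "jaw": 0, "force": 70}}

```text
time: 15.92
tool_pos: [573.9, 172.4, 211.7]
tcp_rot: [-180.0, -0.0, -7.4]
ft_force: [-7.5, -0.7, 8.1]
finger_gap: 11.3
```

>>> {"name": "send_rows", "arguments": {"dp": [[0,0,0],[0,0,0],[0,0,0],[0,0,0],[0,0,0]], "rot": [[0,0,-0.13],[0,0,-0.28],[0,0,-0.43],[0,0,-0.58],[0,0,-0.73]]}}

```text
time: 16.55
tool_pos: [574.2, 172.2, 211.8]
tcp_rot: [-179.9, -0.1, -49.5]
ft_force: [-6.9, -2.3, 6.8]
finger_gap: 11.0
```

>>> {"name": "send_rows", "arguments": {"dp": [[0,0,0],[0,0,0],[0,0,0],[0,0,0],[0,0,0]], "rot": [[0,0,-0.15],[0,0,-0.3],[0,0,-0.45],[0,0,-0.58],[0,0,-0.63]]}}

```text
time: 17.18
tool_pos: [574.2, 171.9, 211.8]
tcp_rot: [-179.9, -0.0, -85.5]
ft_force: [-5.9, -2.9, 7.1]
finger_gap: 11.6
```

>>> {"name": "send_rows", "arguments": {"dp": [[0,0,0],[0,0,0],[0,0,0],[0,0,0]], "rot": [[0,0,-0.03],[0,0,-0.05],[0,0,-0.05],[0,0,-0.05]]}}

```text
time: 17.68
tool_pos: [574.2, 171.8, 211.8]
tcp_rot: [-179.9, -0.0, -88.2]
ft_force: [-5.8, -2.5, 7.3]
finger_gap: 11.1
```

>>> {"name": "send_rows", "arguments": {"dp": [[0,0,0],[0,0,0],[0,0,25],[0,0,75],[0,0,125]], "rot": [[0,0,0],[0,0,0],[0,0,0],[0,0,0],[0,0,0]], "jaw": 50}}

```text
time: 18.3
tool_pos: [573.8, 172.2, 335.7]
tcp_rot: [180.0, -0.0, -88.2]
ft_force: [0.9, 0.0, 1.3]
finger_gap: 49.9
```

>>> {"name": "send_rows", "arguments": {"dp": [[-25,-40,0],[-50,-80,0],[-75,-120,0],[-100,-160,0],[-125,-200,0]], "rot": [[0,0,0],[0,0,0],[0,0,0],[0,0,0],[0,0,0]]}}

```text
time: 18.92
tool_pos: [448.3, -28.9, 334.9]
tcp_rot: [-179.9, -0.0, -88.2]
ft_force: [-0.5, -0.6, 0.9]
finger_gap: 50.1
```

>>> {"name": "send_rows", "arguments": {"dp": [[-30,-50,0],[-60,-100,0],[-60,-100,0],[-60,-100,0]], "rot": [[0,0,0],[0,0,0],[0,0,0],[0,0,0]]}}

```text
time: 19.42
tool_pos: [389.3, -127.9, 334.9]
tcp_rot: [-179.9, 0.0, -88.3]
ft_force: [0.2, 0.2, -0.5]
finger_gap: 49.8
```

Run:
```python
from h import *
from bench import r,vision
for n in("side","top"):
    s=vision.snapshot(n)
    print(n,stone(s),knob(s));prof(s)
    cv2.imwrite(f"pics/{n}8.png",s["pixels"][:,:,::-1])
q=r.sense();print(q["tool_pos"],q["ft_force"],q["qd"].round(2))
```

```text
side (array([ 2.22529139e-02, -1.04749451e-03,  1.62530478e+02]), 748, np.float64(1.3537259848613972), np.float64(162.45391178109037)) (((-2.0175857543945312, 139.07366943359375), (14.622645378112793, 55.12226104736328), 89.27247619628906), np.int64(125))
-45 40 149.9; -39 57 155.6; -33 116 152.0; -27 77 162.5; -21 74 162.6; -15 70 162.5; -9 69 162.5; -3 61 162.7; 3 67 162.8; 9 62 163.0; 15 65 162.6; 21 62 163.0; 27 45 162.4; 33 34 152.9; 39 47 156.4; 45 0 None; 
top (array([ 1.56432614e-02, -2.16964444e-04,  1.63495949e+02]), 1113, np.float64(2.5157650388468586), np.float64(163.48906070916215)) (((0.7260951995849609, 136.7890625), (54.6840934753418, 11.49663257598877), 3.202301025390625), np.int64(75))
-45 0 None; -39 84 155.9; -33 13 158.9; -27 121 162.6; -21 103 162.7; -15 105 163.9; -9 102 163.4; -3 95 163.9; 3 106 163.2; 9 103 163.4; 15 106 163.8; 21 99 163.5; 27 99 163.7; 33 3 159.4; 39 90 156.8; 45 1 151.7; 
[ 389.60963706 -126.99771125  334.67410873] [-0.28300664 -0.49093169 -0.52613325] [ 0.73  0.31 -0.09 -0.08  0.06 -0.12]
```

View pics/top8.png

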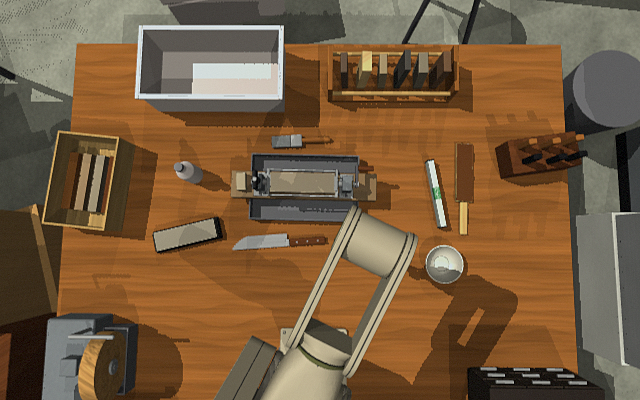

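View pics/side8.png

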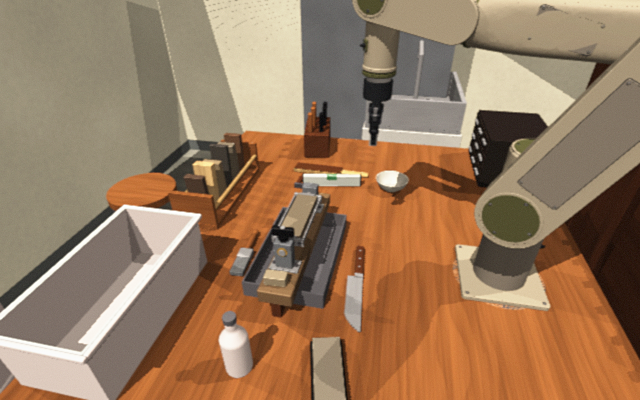

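The plain face is up and level, at about (302,183) in the top view. The knob bar lies across the axis (about 1.51 to 1.56 rad), the arm is clear, and nothing else has moved. I'm handing in.

```bash
python3 -c "
from bench import job
print(job.hand_in())"
```

```text
the job is handed in; nothing more can be done
None
```

I loosened the knob, turned the stone over with the crank until the plain face was up and level, tightened the knob again and handed the job in. No verdict came back. The last camera checks, at about 19.4 s, showed:

- **Stone:** its tilt was about 0.016 rad from the top camera and 0.022 rad from the side camera, against the 0.09 rad allowed.
- **Knob:** it read about 1.51 rad from the top camera and 1.56 rad from the side camera. The wrist had turned it to about 1.52 rad, and 1.25 rad or more was needed.
- **Surroundings:** the arm was clear of everything. The other things on the bench looked unmoved in the pictures, but I did not measure their positions.

**What went wrong on the way:** my first crank grasp bound up and slipped in the pads at about 55°, with about 57 N (46 N sideways, 34 N up) on the wrist (limit 120 N). I let go, pushed the grip to about 135° with the fingers loosely around it, then pressed it level with closed fingertips.

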